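# Set the click stop of a brush-roll gauge

## Task

On the length gauge, push the sliding stop along its rail until its spring plunger clicks into the notch of the index block; then push the brush roll along its two bars until its end rests against the stop plate, with the stop still clicked in. Only push: do not lift the roll, do not pull the plunger up, and leave the other things where they are. Finish with the hand clear.

Things in the scene. Friction and masses are not known exactly. Their poses are not given: they have to be found in the camera images.
- gauge: Fixed aluminium plate 240 x 480 x 10 mm on the table: x -80 to +160 mm, y -240 to +240 mm of this frame; origin on its underside, z up, +y along rail and bars. Rail line at x +45 mm. Two bars (10 mm thick, tops 25 mm above the table, 30 mm apart) either side of x -35 mm. Nothing fixed on the plate rises over 32 mm but the sliding stop. It is turned up to 16 degrees from the robot's axes.
- push_face (a point): Centre of the flat back (-y) face of the sliding stop's aluminium saddle, 50 mm above the table: push here towards +y of the gauge. Saddle 44 mm wide (x), 40 mm long (y), from 27 to 70 mm above the table; nothing stands behind it. It slides only along the rail. Axes as the gauge.
- stop_face (a point): Point on the +y face of the stop plate, on the roll's axis line, 42 mm above the table. The plate is 8 mm thick, 100 mm wide, from 28 to 70 mm above the table, reaches from the saddle across both bars and moves with the stop; this face is 40 mm ahead of the push face along +y. Axes as the gauge.
- plunger_line (a point): Point on the plunger's axis near its rounded tip; the plunger (black knob 20 mm across, top at 81 mm) stands in an ear on the +x side of the saddle, half-way along it (20 mm ahead of the push face along y). Axes as the gauge.
- notch (a point): Notch of the index block, a steel block 30 x 44 mm fixed on the plate on the +x side of the rail, with two rounded humps 18 mm apart along y, tops 31 mm above the table; the notch is the valley between. Its place along the rail differs each time. The stop is home when the plunger's axis is over this point (same y in the gauge frame). Axes as the gauge.
- carriage (a joint): Travel of the sliding stop along +y, m, 0 to 0.24. Starts 60 mm or more short of the notch. Pushing takes 1 to 2 N, rising to about 10 N as the plunger meets the first hump 18 mm before the notch (crest 9 mm before it); then the force dips and the stop is drawn into the notch by itself. Leaving the notch takes about 8 N. If overrun it can be pushed back.
- plunger (a joint): Height of the spring plunger over its lowest position, m: 0 on the free rail, about 0.004 on a hump, about 0.0005 when dropped into the notch. It moves by itself; never pull it (12 mm is its full lift).
- roll_centre (a point): Centre of the brush roll: a loose roller 120 mm long, 44 mm in diameter, about 0.11 kg, grey end discs, black core with bristle rows, lying on the two bars, axis along y and about 42 mm above the table. The shorter roll standing upright on the table is a spare, not part of the work. This frame turns as the roll rolls.
- roll_near_end (a point): Centre of the roll's flat end that faces the stop (-y of the gauge); it must come to rest against the stop plate. It starts 40 to 125 mm from the plate's place once the stop is home.
- roll_far_end (a point): Centre of the roll's other flat end (the +y side): push it here towards -y of the gauge; about 1 N slides it. The bars run on 10 to 45 mm beyond it; nothing above the bars is in the way.
- filter: White filter cartridge standing on the gauge plate, 40 mm across, 60 mm high; origin under its centre. Leave alone.
- screw_dish: Small steel dish on the gauge plate, 44 mm across, 18 mm high; origin under its centre. Leave alone.
- spare_roll: Shorter spare brush roll standing upright on the table, 36 mm across, 90 mm high; origin under its centre. Leave alone.
- pliers: Long-nose pliers lying on the table, about 180 mm long, 10 mm high; origin under the pivot. Leave alone.
- screwdriver: Screwdriver lying on the table in front of the robot, under 40 mm high, 200 mm long. Leave alone.
- dust_cup: Clear open cup, 100 mm across and high, on the left of the table; origin under its centre. Leave alone.
- battery: Grey battery pack 70 x 110 x 58 mm, on the right of the table; origin under its centre. Leave alone.
- oil: White oil bottle, 50 mm across, 120 mm high, on the right of the table; origin under its centre. Leave alone.
Mind the look-alikes: they are no part of the job. Leave any blue or orange look-alike of the part that bears roll_centre alone.

How it is judged:
On the way:
1. the stop is clicked into the notch while the roll is still clear of it (y of plunger_line in the frame of notch between -0.003 and 0.003 m and value of joint plunger below 0.0018 m and y of roll_near_end in the frame of stop_face above 0.015 m), for 0.2 s.
At the end, for the whole second after the job is handed in: The plunger is down in the notch (stop within 3 mm of it along the rail, plunger lift under 1.8 mm), the brush roll lies level on both bars (centre within 4 mm of its resting height and 5 mm of its line) with its near end against the stop plate (gap under 4 mm), and all is at rest (y of plunger_line in the frame of notch between -0.003 and 0.003 m and value of joint plunger below 0.0018 m and y of roll_near_end in the frame of stop_face between -0.003 and 0.004 m and z of roll_centre in the frame of gauge between 0.038 and 0.046 m and x of roll_centre in the frame of gauge between -0.04 and -0.03 m and linear speed of roll below 0.01 m/s and velocity of joint carriage between -0.005 and 0.005 m/s); the robot touches nothing.
It fails at once if the brush roll is lifted (over 10 mm) or tipped off its bars (z of roll_centre in the frame of gauge above 0.053 m or angle between roll_centre's own y axis and vertical below 1.4 rad or angle between roll_centre's own y axis and vertical above 1.74 rad).
It fails at once if the plunger is pulled up (over 7.5 mm) (value of joint plunger above 0.0075 m).
It fails at once if another thing is moved (over 20 mm) (distance of any of filter, screw_dish, spare_roll, pliers, screwdriver, dust_cup, battery, oil from where it was at the start of the episode above 0.02 m).
It also fails if it takes over 51 s, if anything falls off the work surface, if the arm or the gripper's body presses on something with over 40 N, if the wrist force passes 120 N, or if a joint passes its speed limit or range.

## Robot

A 7-joint arm with a two-finger parallel gripper is mounted at the origin on the work surface. World frame = base frame: x ahead of the robot, y to its left, z up, the work surface at z = 0. Lengths are in m, angles in rad, forces in N, time in s.
With the tool pointing down it reaches from about 0.4 to 0.875 m from the base axis. Payload 6.5 kg.
Tool frame: the origin (TCP) lies on the mounting face of the last link; the fingertips stand 166 mm ahead of it and the grasp point (between the pads) lies 147 mm ahead of it; z points along the fingers, y is the direction in which the jaws open and shut (so a half turn about z gives the same grasp; the last joint's range is limited). The gripper opens to 88 mm and grips with 3 to 60 N. Pads are 18 mm wide; open, the fingers measure 123 mm over their backs; the gripper's body (75 mm by 187 mm) begins 45 mm behind the grasp point.
Start: joints at [-1.233, 0.536, -0.004, 1.538, 0.003, 1.067, -0.071], TCP at [0.255, 0.598, 0.405] pointing down, gripper open.
Joint ranges: [-2.7, 2.7], [-0.37, 2.16], [-1.27, 1.26], [0.24, 2.4], [-1.31, 4.45], [0.19, 1.91], [-2.76, 2.76]. Speed limits (rad/s): [2.39, 2.39, 3.14, 3.14, 3.14, 3.14, 3.14].

## Interface

Orientations are given as a unit quaternion [w, x, y, z].
In Python, from plant import arm gives the robot as it stands.
- The arm moves only by the tool move_arm, never from a script. Its argument "series" is a list that holds one entry, the list of rows, each a list of 6 numbers: the shift along the tool's x, y, z in cm, then the turn, a rotation vector about the tool's x, y, z in degrees. A call has 1 to 8 rows; each row shifts and turns the pose as measured when the row begins, along the tool's axes as they then stand; what a row does not reach is not made up. A row lasts 1/8 s, in which the tool goes at most 62.5 mm and 10.7 degrees, less where a joint would pass 70% of its speed; a pose out of reach is approached as far as the arm can. A call is refused whole if a number of a shift passes 6.25 or a number of a turn 10.7, either way. A call with a gripper value outside its range is refused whole. "hand" is the closure, from 0 (fully open) to 1 (shut), set as the call begins (left out, the last holds). The fingers move at their own pace and stop on an object; "squeeze" is the grip in N (left out, the last holds). Time passes only in rows, so rows that do not move let the fingers close. It gives the time, the measured TCP pose, the force and the opening at its end, in the units of the state.
- arm.state(): the state, without advancing time (a new reading comes with each control period).
- arm.camera(name): name is "scene" or "top" or "wrist"; returns a dict with "image" (480x640x3 uint8, red, green, blue), "depth" (480x640 float32, m along the optical axis (not along the pixel's ray), 0 where there is no reading), "fovy" (degrees; the focal length in pixels is half the picture's height over the tangent of half this angle, whatever the lens; pixels are square), "cx", "cy" (the principal point, pixels), "R" (3x3) and "t" (3): a world point X has camera coordinates R X + t; the wrist camera has in their place "T_tool_cam" (4x4, takes a point from camera to tool coordinates, whose origin is the TCP and whose axes are the flange's). Camera axes: x right, y down, z forward; pixel columns grow to the right and rows downward; lengths in m; the calibration is good to about 2 mm. A picture is of the moment at which its call begins: read the wrist's pose just before it.
- arm.hand_in(): hands the job in, once; it reports no verdict.
Trained networks look in the newest picture that a camera, given by its name, has taken for a name from the list of things; names that differ only in an ending like _2 or _b are one class to them, and where a whole thing is asked for, a point or a joint stands for the part that bears it (a point fixed in the world has none). Each returns a list of dicts, best first, with "confidence" (0 to 1); they miss things now and then, are a little off and sometimes report something else, mostly with a low value. They report only what shows in the picture. A call takes as long as a camera call. They do not tell look-alikes from the thing itself.
- arm.trace(query, camera): "region" (480x640 bool, what is visible of it) and "extent" ([left, top, right, bottom] in pixels, round what is visible of it).
The state is a dict: "t": time; "q": joint angles; "dq": joint speeds; "effort": joint torques, N m; "tcp_pos": TCP position; "ee_rot": TCP orientation; "contact_force": force on the tool from outside, world axes, zero at the start; "torque": the same for the moment, N m; "opening": finger opening in m.
Only numpy, scipy, OpenCV 4.12 (cv2) and the standard library are available. Lean on these libraries where they do the work, as an engineer would, in place of code of your own. Each camera call takes 0.05 s, during which the arm holds its last target. There are 200 camera calls.

## Working session

There is one attempt and no reset: what is moved stays moved. The work goes in short steps, Python scripts to look and compute and a tool call to move; the robot and the scene stay as the last step left them, time stands still between calls to the robot, and variables do not carry over. Pictures are saved under pics/ and viewed, about 8 in all and at most 12, crops included, and the job is handed in when it is done.

Besides the shell and the picture viewer there is one more tool, called after ">>>" in YAML: its name, and indented under it one key for each argument. move_arm: Moves the arm, as the interface text tells. Its arguments: {"type":"object","properties":{"series":{"type":"array"},"hand":{"type":"number"},"squeeze":{"type":"number"}},"required":["series"]}

```bash
mkdir -p pics; ls; cat > h.py <<'E'
import numpy as np, cv2
from plant import arm
def cam(n):
    c=arm.camera(n); c['f']=240/np.tan(np.radians(c['fovy'])/2); return c
def back(c,u,v,z=None):
    d=c['depth'][v,u] if z is None else z
    p=np.array([(u-c['cx'])/c['f']*d,(v-c['cy'])/c['f']*d,d])
    return c['R'].T@(p-c['t'])
def cloud(c):
    v,u=np.mgrid[:480,:640]; d=c['depth']
    P=np.stack([(u-c['cx'])/c['f']*d,(v-c['cy'])/c['f']*d,d],-1)
    return (P-c['t'])@c['R']
def save(n,im): cv2.imwrite('pics/'+n+'.png',im[:,:,::-1])
E
python3 - <<'E'
from h import *
s=arm.state(); print({k:np.round(v,3) for k,v in s.items()})
for n in ['top','scene']:
    c=cam(n); save(n,c['image']); print(n,c['fovy'],c['R'].round(3),c['t'].round(3))
    np.savez(n+'.npz',P=cloud(c),im=c['image'])
    for q in ['gauge','push_face','stop_face','roll_centre','notch','plunger','filter','screw_dish','spare_roll','screwdriver','pliers']:
        for r in arm.trace(q,n)[:3]:
            m=r['region']; P=cloud(c)[m]; print(n,q,round(r['confidence'],2),np.round(r['extent']),np.median(P,0).round(3))
E
```

```text
pics
{'t': np.float64(0.0), 'q': array([-1.233,  0.537, -0.004,  1.539,  0.003,  1.067, -0.071]), 'dq': array([ 0.   , -0.   ,  0.001, -0.001,  0.   , -0.001,  0.001]), 'effort': array([-0.000e+00, -5.710e+01,  9.910e-01, -2.516e+01, -5.600e-02,
        1.800e-02,  0.000e+00]), 'tcp_pos': array([0.255, 0.597, 0.404]), 'ee_rot': array([-0.   ,  0.2  ,  0.98 , -0.001]), 'contact_force': array([-0.493,  0.226, -0.146]), 'torque': array([-0.005, -0.008,  0.028]), 'opening': np.float64(0.088)}
top 47.53932067215019 [[ 0.007 -1.    -0.008]
 [-0.982 -0.005 -0.187]
 [ 0.187  0.01  -0.982]] [-0.033  0.507  1.359]
top gauge 0.79 [246. 164. 437. 280.] [ 0.581 -0.078  0.011]
top push_face 0.56 [373. 198. 396. 263.] [ 0.565 -0.18   0.069]
top stop_face 0.6 [373. 200. 398. 267.] [ 0.563 -0.179  0.068]
top roll_centre 0.96 [272. 288. 305. 337.] [0.339 0.073 0.037]
top roll_centre 0.69 [184. 234. 228. 278.] [0.479 0.289 0.037]
top roll_centre 0.67 [259. 219. 307. 244.] [0.534 0.088 0.056]
top notch 0.65 [336. 197. 351. 207.] [ 0.627 -0.072  0.027]
top plunger 0.69 [261. 222. 309. 247.] [0.532 0.086 
[... 874 characters left out ...]
e stop_face 0.55 [271. 255. 332. 310.] [ 0.57  -0.192  0.062]
scene roll_centre 0.95 [271. 196. 313. 230.] [0.35  0.064 0.03 ]
scene roll_centre 0.92 [447. 214. 501. 236.] [0.767 0.275 0.029]
scene roll_centre 0.76 [364. 178. 391. 216.] [0.496 0.268 0.031]
scene notch 0.75 [348. 272. 371. 295.] [ 0.637 -0.086  0.023]
scene plunger 0.21 [272. 258. 333. 311.] [ 0.57  -0.19   0.061]
scene filter 0.82 [408. 239. 427. 266.] [0.701 0.059 0.044]
scene screw_dish 0.65 [306. 325. 330. 345.] [ 0.644 -0.249  0.02 ]
scene spare_roll 0.8 [371. 152. 380. 183.] [0.415 0.409 0.045]
scene screwdriver 0.78 [189. 245. 261. 286.] [ 0.335 -0.208  0.017]
scene pliers 0.73 [311. 174. 327. 201.] [0.304 0.267 0.007]
```

```bash
python3 - <<'E'
import numpy as np,cv2
d=np.load('top.npz');im=d['im'];P=d['P']
c=im[150:300,230:450]; cv2.imwrite('pics/topc.png',cv2.resize(c,None,fx=3.6,fy=3.6,interpolation=cv2.INTER_CUBIC)[:,:,::-1])
# plate outline
z=P[...,2]; m=(z>0.006)&(z<0.014)
r=np.zeros_like(m); r[155:290,240:445]=1
m=(m&r).astype(np.uint8); m=cv2.morphologyEx(m,cv2.MORPH_OPEN,np.ones((3,3)))
pts=P[m>0][:,:2].astype(np.float32); print(cv2.minAreaRect(pts),len(pts))
E
```

```text
((0.5867210030555725, -0.0642932653427124), (0.4801187813282013, 0.2406793087720871), 80.17864227294922) 4489
```

View pics/topc.png

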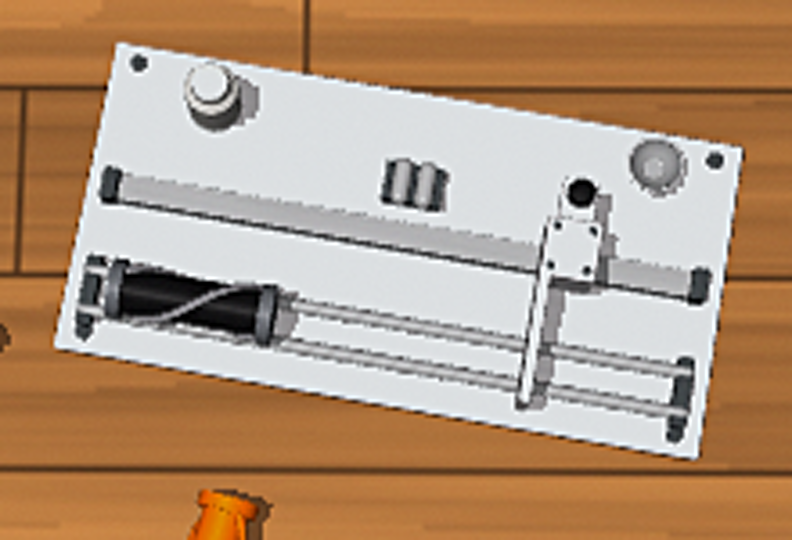

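View pics/scene.png

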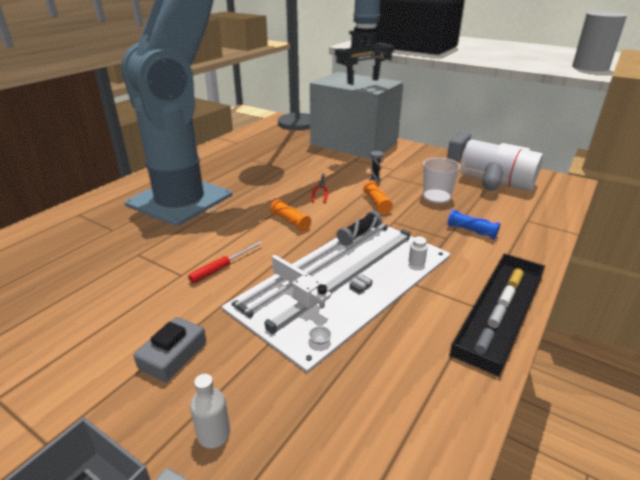

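```bash
cat >> h.py <<'E'
th=np.radians(9.82); X=np.array([np.cos(th),-np.sin(th)]); Y=np.array([np.sin(th),np.cos(th)])
O=np.array([0.5867,-0.0643])-0.04*X
def tog(P): d=np.asarray(P)[...,:2]-O; return np.stack([d@X,d@Y,np.asarray(P)[...,2]],-1)
def tow(x,y): return O+x*X+y*Y
def err(x,y,yaw=-9.82):
    "tool-frame shift (cm) & turn z (deg) from now to gauge (x,y), jaw along gauge x"
    from scipy.spatial.transform import Rotation as R
    s=arm.state(); q=s['ee_rot']; M=R.from_quat([q[1],q[2],q[3],q[0]]).as_matrix()
    return s,M
E
python3 - <<'E'
from h import *
for n in ['top','scene']:
    G=tog(np.load(n+'.npz')['P']); x,y,z=G[...,0],G[...,1],G[...,2]
    def rep(nm,m):
        p=G[m]; print(n,nm,len(p),'x',np.percentile(p[:,0],[2,50,98]).round(4),'y',np.percentile(p[:,1],[2,50,98]).round(4),'z',np.percentile(p[:,2],[5,50,95]).round(4))
    on=(abs(y)<.24)&(x>-.08)&(x<.16)
    rep('saddletop',on&(z>.064)&(z<.074)&(x>.03)&(x<.06)&(y<.1))
    rep('plate',on&(z>.062)&(z<.074)&(x<.015)&(y<.0))
    rep('knob',on&(z>.076)&(x>.06))
    rep('block',on&(z>.018)&(z<.036)&(x>.06)&(abs(y)<.1)&(x<.12)&(y>-.06))
    rep('roll',on&(z>.045)&(x<-.005)&(y>.0))
    rep('rolltop',on&(z>.058)&(x<-.005)&(y>.0))
    rep('bars',on&(z>.02)&(z<.03)&(x<-.005)&(y<.0))
    rep('rail',on&(z>.016)&(z<.03)&(x>.02)&(x<.06)&(y<.2)&(y>-.1))
E
```

```text
top saddletop 166 x [0.0307 0.045  0.0592] y [-0.1404 -0.122  -0.102 ] z [0.0652 0.0689 0.0735]
top plate 103 x [-0.068  -0.0301  0.0121] y [-0.1095 -0.1055 -0.1018] z [0.0642 0.0691 0.0726]
top knob 42 x [0.0766 0.085  0.1169] y [-0.1286 -0.1207  0.1511] z [0.0764 0.0807 0.0847]
top block 191 x [0.0685 0.0836 0.1002] y [-0.0223 -0.0006  0.0199] z [0.0197 0.0268 0.0334]
top roll 645 x [-0.0545 -0.0375 -0.0179] y [0.0811 0.1418 0.1985] z [0.0474 0.0571 0.0647]
top rolltop 273 x [-0.0502 -0.0361 -0.0224] y [0.0814 0.1424 0.199 ] z [0.0582 0.0607 0.0658]
top bars 589 x [-0.0549 -0.0337 -0.0148] y [-0.2243 -0.1277 -0.0054] z [0.0205 0.0239 0.0282]
top rail 878 x [0.0342 0.0441 0.055 ] y [-0.0934  0.0484  0.1941] z [0.0181 0.0241 0.0287]
scene saddletop 203 x [0.0308 0.0449 0.0589] y [-0.1441 -0.1266 -0.1057] z [0.0658 0.0687 0.0704]
scene plate 155 x [-0.0633 -0.023   0.0136] y [-0.1132 -0.11   -0.1036] z [0.0627 0.068  0.0701]
scene knob 62 x [0.0814 0.0903 0.0981] y [-0.1325 -0.1251 -0.1148] z [0.0765 0.0792 0.081 ]
scene block 244 x [0.0725 0.0912 0.1053] y [-0.0262 -0.0115  0.0189] z [0.0197 0.0255 0.0305]
scene roll 512 x [-0.0478 -0.0233 -0.0112] y [0.0776 0.1319 0.1972] z [0.0462 0.0556 0.0621]
scene rolltop 128 x [-0.0423 -0.0297 -0.0179] y [0.0773 0.1342 0.1972] z [0.0581 0.0598 0.0633]
scene bars 644 x [-0.052  -0.026  -0.0096] y [-0.2278 -0.158  -0.0054] z [0.0204 0.0229 0.0254]
scene rail 812 x [0.0394 0.0521 0.0596] y [-0.0633  0.0494  0.1931] z [0.0175 0.0234 0.0257]
```

>>> move_arm:
  series:
    - [[0,0,0,0,0,10.6],[0,0,0,0,0,10.6],[0,0,0,0,0,10.6],[0,0,0,0,0,10.6],[0,0,0,0,0,10.6],[0,0,0,0,0,10.6],[0,0,0,0,0,10.6],[0,0,0,0,0,3]]
  hand: 1
  squeeze: 30

```text
t: 2.2
tcp_pos: [0.2551, 0.5978, 0.4047]
ee_rot: [-0.0, 0.776, 0.631, -0.0]
contact_force: [-0.1, 0.1, 0.1]
opening: 0.0102
```

```bash
cat > nav.py <<'E'
import sys
from h import *
from scipy.spatial.transform import Rotation as R
def nav(x,y,ztip):
    s=arm.state(); q=s['ee_rot']; M=R.from_quat([q[1],q[2],q[3],q[0]])
    w=np.array([*tow(x,y),ztip+.166]); e=M.inv().apply(w-s['tcp_pos'])*100
    T=R.from_matrix(np.array([[-Y[0],X[0],0],[-Y[1],X[1],0],[0,0,-1]]))
    if np.linalg.det(T.as_matrix())<0: print('bad')
    rv=np.degrees((M.inv()*T).as_rotvec())
    print('t',round(float(s['t']),2),'gauge tip',tog(s['tcp_pos']).round(4)-[0,0,.166],'shift cm',e.round(2),'n',np.abs(e).max()/6.25,'turn',rv.round(2),'F(gauge)',(np.array([X@s['contact_force'][:2],Y@s['contact_force'][:2],s['contact_force'][2]])).round(2),'q',s['q'].round(2))
if __name__=='__main__': nav(*map(float,sys.argv[1:4]))
E
python3 nav.py 0.045 -0.195 0.239
```

```text
Traceback (most recent call last):
  File "nav.py", line 11, in <module>
    if __name__=='__main__': nav(*map(float,sys.argv[1:4]))
                             ~~~^^^^^^^^^^^^^^^^^^^^^^^^^^^
  File "nav.py", line 7, in nav
    T=R.from_matrix(np.array([[-Y[0],X[0],0],[-Y[1],X[1],0],[0,0,-1]]))
  File "scipy/spatial/transform/_rotation.pyx", line 1143, in scipy.spatial.transform._rotation.Rotation.from_matrix
ValueError: Non-positive determinant (left-handed or null coordinate frame) in rotation matrix 0: [[-0.17055346  0.98534842  0.        ]
 [-0.98534842 -0.17055346  0.        ]
 [ 0.          0.         -1.        ]].
```

```bash
sed -i 's/\[-Y\[0\],X\[0\],0\],\[-Y\[1\]/[Y[0],X[0],0],[Y[1]/' nav.py; python3 nav.py 0.045 -0.195 0.239
```

```text
t 2.2 gauge tip [-0.3996  0.5958  0.2387] shift cm [-7.757e+01  4.705e+01 -7.000e-02] n 12.411190832907012 turn [-0.04 -0.01 -1.89] F(gauge) [-0.17  0.12  0.1 ] q [-1.45  0.55  0.31  1.55 -0.18  1.07 -1.3 ]
```

>>> move_arm:
  series:
    - [[-5.2,3.2,0,0,0,-1.9],[-5.2,3.2,0,0,0,0],[-5.2,3.2,0,0,0,0],[-5.2,3.2,0,0,0,0],[-5.2,3.2,0,0,0,0],[-5.2,3.2,0,0,0,0],[-5.2,3.2,0,0,0,0],[-5.2,3.2,0,0,0,0]]

```text
t: 3.2
tcp_pos: [0.4381, 0.1376, 0.4044]
ee_rot: [-0.002, 0.761, 0.648, 0.004]
contact_force: [1.1, 1.1, 0.0]
opening: 0.0004
```

```bash
python3 nav.py 0.045 -0.195 0.239
```

```text
t 3.2 gauge tip [-0.1408  0.1736  0.2384] shift cm [-37.06  18.16  -0.3 ] n 5.930292847654204 turn [ 0.12 -0.44  0.65] F(gauge) [0.93 1.29 0.04] q [-0.83  0.22  0.5   2.05 -0.14  0.9  -0.42]
```

>>> move_arm:
  series:
    - [[-5.3,2.6,0,0,0,0.6],[-5.3,2.6,0,0,0,0],[-5.3,2.6,0,0,0,0],[-5.3,2.6,0,0,0,0],[-5.3,2.6,0,0,0,0],[-5.3,2.6,0,0,0,0],[-5.0,2.6,0,0,0,0],[0,0,0,0,0,0]]

```text
t: 4.2
tcp_pos: [0.5589, -0.2731, 0.4039]
ee_rot: [0.001, 0.766, 0.643, 0.006]
contact_force: [1.0, 0.3, -0.8]
opening: 0.0003
```

```bash
python3 nav.py 0.045 -0.195 0.042
```

```text
t 4.2 gauge tip [ 0.0482 -0.2105  0.2379] shift cm [ 1.38 -0.5  19.6 ] n 3.1358750517061287 turn [ 0.53 -0.48 -0.12] F(gauge) [ 0.9   0.44 -0.84] q [-0.04  0.55  0.6   1.65 -0.36  1.05  0.51]
```

>>> move_arm:
  series:
    - [[0.5,-0.5,4,0.5,-0.5,0],[0.5,0,4,0,0,0],[0,0,4,0,0,0],[0,0,4,0,0,0],[0,0,3,0,0,0],[0,0,0.5,0,0,0],[0,0,0,0,0,0]]

```text
t: 5.08
tcp_pos: [0.5588, -0.2561, 0.2052]
ee_rot: [0.0, 0.764, 0.646, 0.003]
contact_force: [0.0, 0.1, 1.0]
opening: 0.0004
```

```bash
python3 nav.py 0.045 -0.155 0.042; python3 - <<'E'
from h import *
c=cam('scene'); save('s2',cv2.resize(c['image'][190:390,210:470],None,fx=3,fy=3,interpolation=cv2.INTER_CUBIC))
E
```

```text
t 5.08 gauge tip [ 0.0452 -0.1937  0.0392] shift cm [ 3.87 -0.   -0.26] n 0.6196492173120303 turn [ 0.22 -0.24  0.23] F(gauge) [-0.01  0.1   0.97] q [ 0.04  0.79  0.45  1.77 -0.52  0.7   0.61]
```

View pics/s2.png

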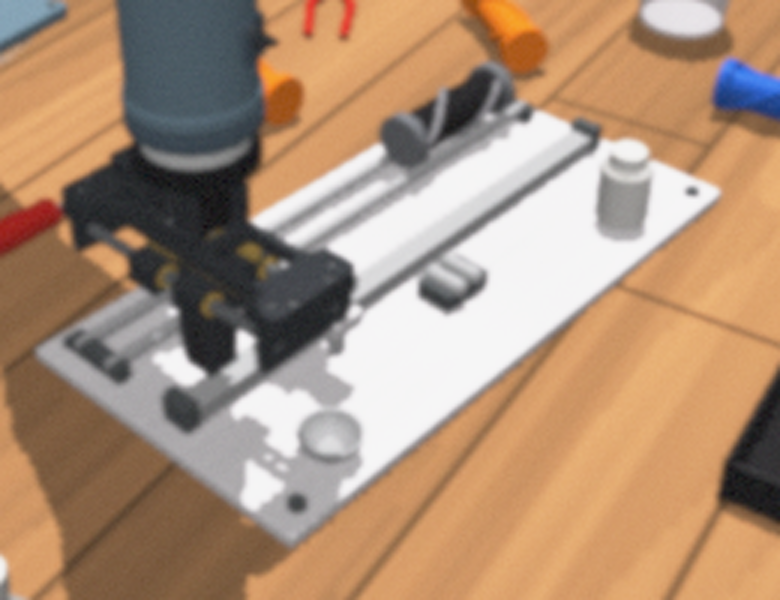

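>>> move_arm:
  series:
    - [[2,0,-0.2,0,0,0.2],[1.5,0,0,0,0,0],[1,0,0,0,0,0],[1,0,0,0,0,0],[1,0,0,0,0,0],[1,0,0,0,0,0],[1,0,0,0,0,0],[1,0,0,0,0,0]]

```text
t: 6.12
tcp_pos: [0.5764, -0.1611, 0.2121]
ee_rot: [0.004, 0.766, 0.643, 0.003]
contact_force: [-0.6, -1.8, 0.4]
opening: 0.0003
```

```bash
python3 nav.py 0.045 -0.05 0.042; cat > look.py <<'E'
from h import *
for n in ['top','scene']:
    G=tog(cloud(cam(n))); x,y,z=G[...,0],G[...,1],G[...,2]
    on=(abs(y)<.24)&(x>-.08)&(x<.16)
    for nm,m in [('plate',on&(z>.062)&(z<.074)&(x<.015)&(x>-.07)&(y<.2)&(y>-.2)),('saddle',on&(z>.064)&(z<.074)&(x>.03)&(x<.06)),('knob',on&(z>.075)&(z<.09)&(x>.07)&(x<.1)),('block',on&(z>.018)&(z<.036)&(x>.07)&(x<.1)&(y>-.06)&(y<.05)),('roll',on&(z>.045)&(z<.061)&(x<-.015)&(x>-.055)&(y>.02))]:
        p=G[m]
        if len(p)>5: print(n,nm,len(p),'y',np.percentile(p[:,1],[2,50,98]).round(4),'z',np.percentile(p[:,2],[50,95]).round(4))
E
python3 look.py
```

```text
t 6.12 gauge tip [ 0.0463 -0.0972  0.0461] shift cm [ 4.72 -0.15  0.41] n 0.7549754807237912 turn [ 0.62  0.   -0.13] F(gauge) [-0.29 -1.84  0.39] q [-0.14  0.76  0.47  1.81 -0.52  0.68  0.46]
top plate 10 y [-0.0149  0.1649  0.1957] z [0.0636 0.0683]
top roll 72 y [0.1546 0.1742 0.1997] z [0.0555 0.0601]
scene plate 45 y [-0.0532  0.0831  0.1978] z [0.0636 0.0698]
scene saddle 57 y [-0.1066 -0.104  -0.0514] z [0.0691 0.073 ]
scene block 177 y [-0.0266 -0.0132  0.0174] z [0.0265 0.0312]
scene roll 399 y [0.0778 0.1341 0.1958] z [0.0557 0.06  ]
```

>>> move_arm:
  series:
    - [[1,0,0.4,0.6,0,0],[1,-0.1,0,0,0,0],[0.8,0,0,0,0,0],[0.6,0,0,0,0,0],[0.5,0,0,0,0,0],[0,0,0,0,0,0]]

```text
t: 6.98
tcp_pos: [0.5833, -0.1187, 0.2081]
ee_rot: [-0.0, 0.765, 0.644, 0.001]
contact_force: [0.6, -0.7, 0.4]
opening: 0.0004
```

```bash
python3 nav.py 0.045 -0.039 0.042
```

```text
t 6.97 gauge tip [ 0.0459 -0.0542  0.0421] shift cm [ 1.52 -0.09  0.01] n 0.24339887070191096 turn [ 0.04 -0.07 -0.02] F(gauge) [ 0.7  -0.56  0.38] q [-0.21  0.77  0.47  1.82 -0.53  0.68  0.39]
```

>>> move_arm:
  series:
    - [[0.4,0,0,0,0,0],[0.3,0,0,0,0,0]]

```text
t: 7.22
tcp_pos: [0.5837, -0.1148, 0.2082]
ee_rot: [0.002, 0.766, 0.643, -0.001]
contact_force: [-1.0, -9.5, -1.8]
opening: 0.0006
```

>>> move_arm:
  series:
    - [[0.3,0,0,0,0,0]]

```text
t: 7.35
tcp_pos: [0.5837, -0.1143, 0.2082]
ee_rot: [0.003, 0.767, 0.642, -0.002]
contact_force: [-1.4, -8.2, -2.3]
opening: 0.0007
```

>>> move_arm:
  series:
    - [[0.3,0,0,0,0,0]]

```text
t: 7.48
tcp_pos: [0.5837, -0.1138, 0.2083]
ee_rot: [0.005, 0.767, 0.641, -0.003]
contact_force: [-0.4, -7.4, -0.3]
opening: 0.0007
```

```bash
python3 nav.py 0.045 -0.039 0.042
```

```text
t 7.47 gauge tip [ 0.0455 -0.0492  0.0423] shift cm [ 1.02 -0.06  0.02] n 0.16382489702847405 turn [ 0.16  0.64 -0.4 ] F(gauge) [ 0.84 -7.41 -0.31] q [-0.23  0.77  0.48  1.82 -0.52  0.68  0.37]
```

>>> move_arm:
  series:
    - [[0.6,-0.1,0,0,0.6,-0.4]]

```text
t: 7.6
tcp_pos: [0.5837, -0.1108, 0.2084]
ee_rot: [0.004, 0.766, 0.643, -0.0]
contact_force: [2.7, -7.1, -3.3]
opening: 0.0003
```

>>> move_arm:
  series:
    - [[0.6,0,0,0,0,0]]

```text
t: 7.72
tcp_pos: [0.5844, -0.1065, 0.2084]
ee_rot: [0.005, 0.767, 0.642, -0.001]
contact_force: [-1.2, -3.2, -0.0]
opening: 0.0005
```

```bash
python3 nav.py 0.045 -0.032 0.042
```

```text
t 7.72 gauge tip [ 0.0449 -0.0419  0.0424] shift cm [0.99 0.01 0.03] n 0.15916237090873137 turn [ 0.33  0.43 -0.28] F(gauge) [-0.62 -3.4  -0.04] q [-0.24  0.77  0.48  1.82 -0.53  0.67  0.37]
```

Near the crest; the force is dipping.

>>> move_arm:
  series:
    - [[0.5,0,0,0,0.4,-0.3]]

```text
t: 7.85
tcp_pos: [0.5852, -0.101, 0.2082]
ee_rot: [0.002, 0.765, 0.644, 0.002]
contact_force: [-0.4, 0.5, -0.1]
opening: 0.0005
```

>>> move_arm:
  series:
    - [[0.1,0,0,0,0,0]]

```text
t: 7.98
tcp_pos: [0.5855, -0.099, 0.2081]
ee_rot: [0.001, 0.765, 0.645, 0.002]
contact_force: [-0.2, -0.2, -0.5]
opening: 0.0006
```

```bash
python3 nav.py 0.045 -0.032 0.042; python3 look.py
```

```text
t 7.97 gauge tip [ 0.0448 -0.0343  0.0421] shift cm [0.23 0.02 0.02] n 0.037510673265994464 turn [ 0.27 -0.1   0.09] F(gauge) [-0.16 -0.24 -0.55] q [-0.25  0.77  0.47  1.82 -0.53  0.67  0.36]
scene plate 31 y [0.0079 0.0146 0.1983] z [0.0675 0.0705]
scene saddle 71 y [-0.0457 -0.0424  0.0131] z [0.0686 0.0735]
scene block 175 y [-0.0261 -0.015   0.0179] z [0.0265 0.0332]
scene roll 274 y [0.1088 0.1538 0.1955] z [0.0564 0.0599]
```

>>> move_arm:
  series:
    - [[-2,0,0,0,0,0],[-3,0,0,0,0,0],[-1,0,-4,0,0,0],[0,0,-5,0,0,0],[0,0,-5,0,0,0],[-6,0,0,0,0,0],[-6,0,0,0,0,0]]

```text
t: 8.95
tcp_pos: [0.5525, -0.2848, 0.3528]
ee_rot: [0.002, 0.763, 0.646, 0.002]
contact_force: [0.1, -0.7, -0.5]
opening: 0.0006
```

```bash
python3 nav.py -0.035 0.235 0.18; python3 look.py;  python3 - <<'E'
from h import *
c=cam('top'); save('t3',cv2.resize(c['image'][150:300,230:450],None,fx=3.6,fy=3.6,interpolation=cv2.INTER_CUBIC))
E
```

```text
t 8.95 gauge tip [ 0.0439 -0.2231  0.1868] shift cm [45.85 -7.62  0.65] n 7.336702521021891 turn [ 0.3  -0.01  0.33] F(gauge) [ 0.18 -0.7  -0.49] q [-0.01  0.61  0.6   1.69 -0.41  0.96  0.57]
top plate 180 y [0.0106 0.0181 0.1984] z [0.0663 0.0722]
top saddle 159 y [-0.0202 -0.0015  0.0173] z [0.0691 0.0727]
top knob 43 y [-0.0098 -0.0017  0.0064] z [0.0796 0.0848]
top block 53 y [-0.0231 -0.0149  0.0205] z [0.0238 0.0295]
top roll 515 y [0.082  0.1422 0.1963] z [0.0562 0.0604]
scene plate 172 y [0.0071 0.011  0.1938] z [0.0671 0.0703]
scene saddle 173 y [-0.0244 -0.0069  0.0155] z [0.0689 0.0706]
scene knob 55 y [-0.013  -0.006   0.0034] z [0.0791 0.0815]
scene block 163 y [-0.0262 -0.0148  0.017 ] z [0.0271 0.0327]
scene roll 400 y [0.0778 0.1316 0.193 ] z [0.0559 0.0598]
```

View pics/t3.png

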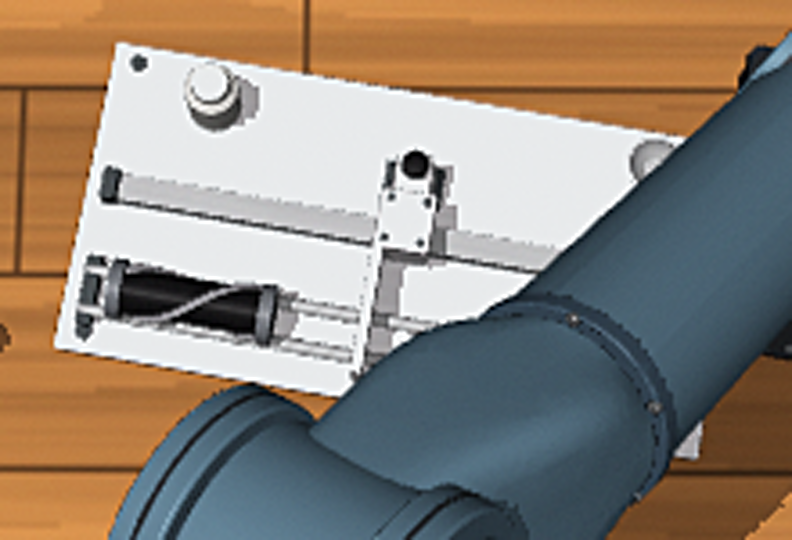

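>>> move_arm:
  series:
    - [[6,-1,0,0,0,0.3],[6,-1,0,0,0,0],[6,-1,0,0,0,0],[6,-1,0,0,0,0],[6,-1,0,0,0,0],[6,-1,0,0,0,0],[6,-1,0,0,0,0],[6,-1,0,0,0,0]]

```text
t: 10.1
tcp_pos: [0.5564, 0.206, 0.35]
ee_rot: [0.002, 0.77, 0.638, 0.0]
contact_force: [1.6, -1.0, 0.0]
opening: 0.0004
```

```bash
python3 nav.py -0.035 0.243 0.038
```

```text
t 10.1 gauge tip [-0.0359  0.2612  0.184 ] shift cm [-1.79  0.07 14.6 ] n 2.336302250734296 turn [ 0.18  0.13 -0.92] F(gauge) [ 1.71 -0.68  0.04] q [-0.85  0.56  0.59  1.77 -0.38  0.92 -0.3 ]
```

>>> move_arm:
  series:
    - [[-1.6,0,0,0,0,-0.9],[0,0,4,0,0,0],[0,0,4,0,0,0],[0,0,3.5,0,0,0],[0,0,2,0,0,0],[0,0,0.5,0,0,0],[0,0,0,0,0,0]]

```text
t: 10.98
tcp_pos: [0.5522, 0.1939, 0.2069]
ee_rot: [0.001, 0.761, 0.649, 0.001]
contact_force: [0.3, -0.2, -0.6]
opening: 0.0003
```

```bash
python3 nav.py -0.035 0.21 0.038; python3 look.py | grep roll;  python3 - <<'E'
from h import *
c=cam('scene'); save('s4',cv2.resize(c['image'][160:320,280:480],None,fx=3.6,fy=3.6,interpolation=cv2.INTER_CUBIC))
E
```

```text
t 10.97 gauge tip [-0.038   0.2485  0.0409] shift cm [-3.86  0.25  0.29] n 0.6170896521707645 turn [ 0.17 -0.03  0.7 ] F(gauge) [ 0.3  -0.1  -0.65] q [-0.74  0.75  0.45  1.84 -0.51  0.65 -0.15]
top roll 496 y [0.081  0.1417 0.1966] z [0.0558 0.0604]
scene roll 437 y [0.0774 0.1386 0.2393] z [0.0558 0.0602]
```

View pics/s4.png

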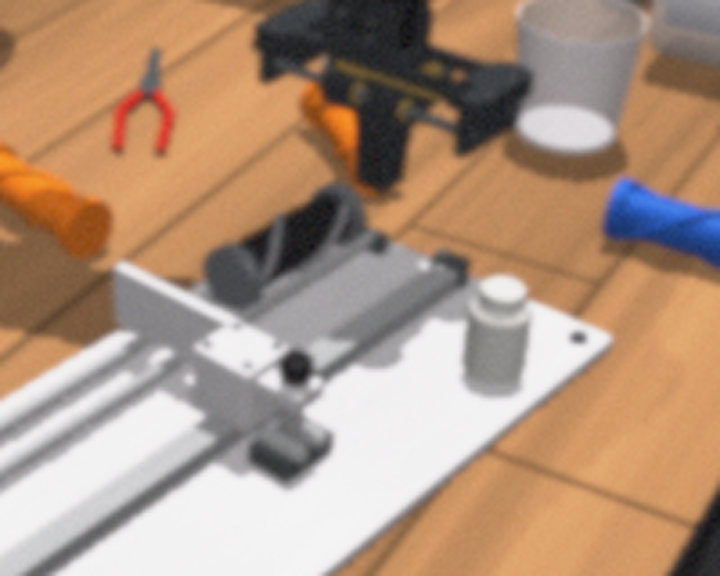

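>>> move_arm:
  series:
    - [[-2,0.3,0.2,0,0,0.7],[-1.2,0,0,0,0,0],[-0.8,0,0,0,0,0],[-0.8,0,0,0,0,0],[-0.8,0,0,0,0,0],[-0.8,0,0,0,0,0],[-0.8,0,0,0,0,0]]

```text
t: 12.0
tcp_pos: [0.5434, 0.1184, 0.2069]
ee_rot: [0.001, 0.765, 0.644, 0.003]
contact_force: [0.1, 0.8, 0.1]
opening: 0.0005
```

```bash
python3 nav.py -0.035 0.152 0.038; python3 look.py | egrep "roll|plate"
```

```text
t 12.0 gauge tip [-0.0339  0.1727  0.0409] shift cm [-2.07 -0.11  0.28] n 0.3305743217927791 turn [ 0.37 -0.2  -0.01] F(gauge) [-0.01  0.76  0.05] q [-0.62  0.72  0.44  1.92 -0.51  0.6  -0.03]
top plate 159 y [0.0104 0.0169 0.1273] z [0.0679 0.073 ]
top roll 465 y [0.0467 0.1003 0.1475] z [0.0559 0.0602]
scene plate 238 y [0.0071 0.0139 0.178 ] z [0.067  0.0714]
scene roll 429 y [0.0405 0.1013 0.1754] z [0.0559 0.0599]
```

>>> move_arm:
  series:
    - [[-0.6,-0.1,0,0,0,0],[-0.6,0,0,0,0,0],[-0.5,0,0,0,0,0],[-0.4,0,0,0,0,0],[-0.2,0,0,0,0,0]]

```text
t: 12.72
tcp_pos: [0.5384, 0.0944, 0.2069]
ee_rot: [0.002, 0.765, 0.644, 0.004]
contact_force: [0.4, 1.8, 0.0]
opening: 0.0005
```

>>> move_arm:
  series:
    - [[-0.2,0,0,0,0,0]]

```text
t: 12.85
tcp_pos: [0.5381, 0.0928, 0.207]
ee_rot: [0.001, 0.765, 0.644, 0.004]
contact_force: [0.9, 5.9, 0.4]
opening: 0.0009
```

```bash
python3 nav.py -0.035 0.146 0.038; python3 look.py | egrep "roll|plate|sadd"
```

```text
t 12.85 gauge tip [-0.0347  0.1465  0.041 ] shift cm [-0.05 -0.03  0.3 ] n 0.048086576618096746 turn [ 0.41 -0.24 -0.02] F(gauge) [-0.16  5.98  0.38] q [-0.58  0.7   0.43  1.95 -0.51  0.59  0.02]
top plate 160 y [0.0103 0.0171 0.1118] z [0.0666 0.072 ]
top saddle 163 y [-0.0209 -0.0017  0.0171] z [0.0695 0.0731]
top roll 446 y [0.0231 0.0763 0.123 ] z [0.0558 0.0604]
scene plate 227 y [0.0063 0.0141 0.1536] z [0.0674 0.0719]
scene saddle 176 y [-0.0247 -0.0073  0.0153] z [0.0687 0.0704]
scene roll 360 y [0.0346 0.0878 0.1509] z [0.0563 0.06  ]
```

>>> move_arm:
  series:
    - [[0.5,0,0,0,0,0],[2,0,0,0,0,0],[3,0,-1,0,0,0],[0,0,-5,0,0,0],[0,0,-5,0,0,0],[5,0,-3,0,0,0],[6,0,0,0,0,0],[6,0,0,0,0,0]]

```text
t: 13.95
tcp_pos: [0.5763, 0.3238, 0.3525]
ee_rot: [0.002, 0.766, 0.642, 0.003]
contact_force: [0.3, -0.4, 0.1]
opening: 0.0003
```

```bash
python3 nav.py -0.035 0.146 0.038; python3 look.py | egrep "roll|plate|sadd|knob";  python3 - <<'E'
from h import *
c=cam('top'); save('t5',cv2.resize(c['image'][150:300,230:450],None,fx=3.6,fy=3.6,interpolation=cv2.INTER_CUBIC))
c=cam('scene'); save('s5',cv2.resize(c['image'][200:330,260:440],None,fx=4.4,fy=4.4,interpolation=cv2.INTER_CUBIC))
E
```

```text
t 13.95 gauge tip [-0.0365  0.3806  0.1865] shift cm [-23.48   0.15  14.82] n 3.7573284232541915 turn [ 0.39 -0.08 -0.26] F(gauge) [ 0.41 -0.3   0.13] q [-0.95  0.67  0.57  1.58 -0.4   1.01 -0.44]
top plate 192 y [0.0104 0.0181 0.1362] z [0.0661 0.0728]
top saddle 161 y [-0.0206 -0.0012  0.0173] z [0.0692 0.0729]
top knob 46 y [-0.0098 -0.002   0.0063] z [0.0798 0.0845]
top roll 490 y [0.023  0.0803 0.1339] z [0.056  0.0605]
scene plate 156 y [0.0071 0.0104 0.1318] z [0.0678 0.0703]
scene saddle 173 y [-0.0241 -0.0069  0.0145] z [0.0688 0.0708]
scene knob 57 y [-0.0139 -0.0064  0.0044] z [0.0793 0.0809]
scene roll 345 y [0.035  0.085  0.1321] z [0.056  0.0596]
```

View pics/t5.png

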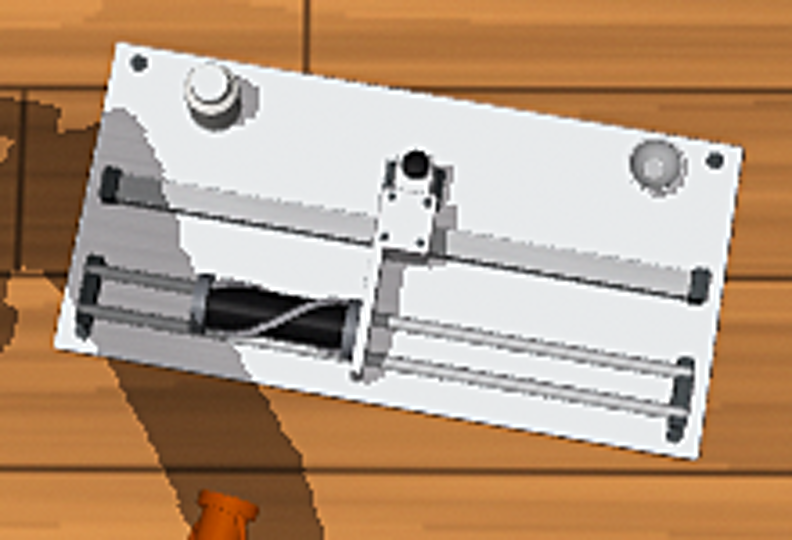

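View pics/s5.png

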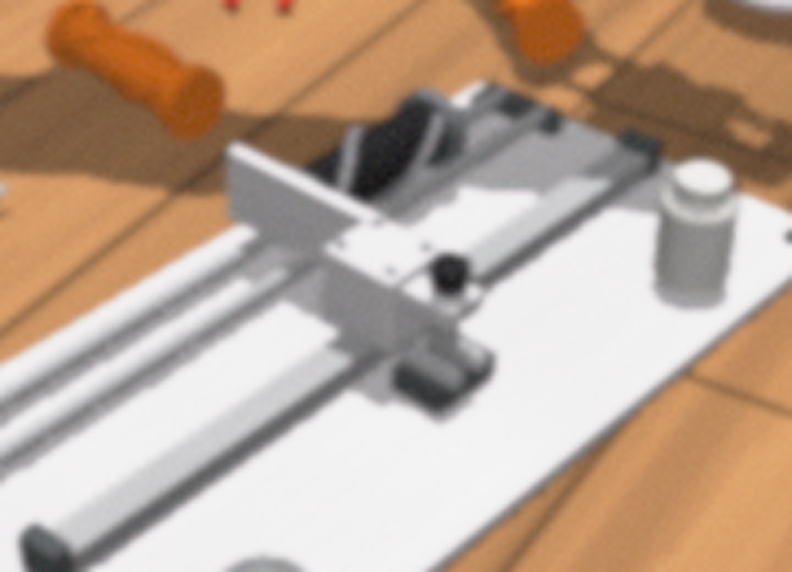

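```bash
python3 -c "
from plant import arm
print(arm.hand_in())"
```

```text
the job is handed in; nothing more can be done
None
```

The job is done and handed in at about 14 s of the 51 s allowed; `hand_in` gives no verdict.

**What I did:** With closed fingers I pushed the saddle about 120 mm along the rail. The push force peaked near 9.5 N at the hump, then dropped to zero as the stop drew itself in. I then pushed the black roll by its far end until it met the stop plate, where the force jumped from 1.8 to 5.9 N. That is below the roughly 8 N needed to leave the notch. The hand was then backed off and raised, well clear.

**Last checks:**
- **Stop:** the saddle centre and knob stand at y of about -1 to -2 mm, against about -1 mm for the notch. The knob height is about what it was on the free rail. The click is judged from this and the force; I did not see the plunger tip itself.
- **Roll:** it moved about 62 mm, which matches the measured starting gap, so the gap is about 0. It lies level on both bars against the plate in the top picture; the plate hides the contact in the scene view.
- **Other things:** the filter and screw dish look unmoved in the last pictures. The rest were out of the crop or only partly in it, and I did not measure them again.
- **Disagreement:** the scene camera reads about 4 to 5 mm lower in y than the top camera. I relied on the top camera and on relative changes.

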